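Set the candles for the shadow experiment

TASK

Set up the classroom two-candle shadow experiment: gently slide the red candle and the blue candle along the table, pushing with the fingertips, until each one touches the front of the wooden batten, centred on the tab of its own colour. The candles stay flat on the table all the way: do not pick up, tip or knock them along. Leave the bottle, the jar and the small white tealight where they are.

Things in the scene. Friction and masses are not known exactly. Their poses are not given: they have to be found in the camera images.
- red_candle: Big loose tealight, a disc of 56 mm diameter and 24 mm height (35 to 70 g): bare aluminium cup with red wax on top and a thin wick. Stands flat on the table and slides on it. Origin at the centre of its underside, z up; its yaw has no meaning.
- blue_candle: Big loose tealight, a disc of 56 mm diameter and 24 mm height (35 to 70 g): bare aluminium cup with blue wax on top and a thin wick. Stands flat on the table and slides on it. Origin at the centre of its underside, z up; its yaw has no meaning.
- red_tab: Fixed red plastic marker tab, 24 mm wide along the batten, lying on the batten's top (its top 28 mm above the table) with a thin red stripe down the batten's front face. Origin at table level on the batten's front face, under the middle of the tab: x points square into the batten (away from the candles), y along it, z up. A candle in place has its centre 28 mm from this origin along -x.
- blue_tab: Fixed blue plastic marker tab, 24 mm wide along the batten, lying on the batten's top (its top 28 mm above the table) with a thin blue stripe down the batten's front face. Origin at table level on the batten's front face, under the middle of the tab: x points square into the batten (away from the candles), y along it, z up. A candle in place has its centre 28 mm from this origin along -x.
- bench: Fixed dark wooden batten, 420 mm long, 30 mm deep, 22 mm high, with its front face towards the robot. Behind it stand a black shadow post (16 mm thick, 60 mm high, 75 mm behind the front face) and a white screen (360 mm wide, 73 mm high, 138 mm behind the front face), all fixed. Origin at table level in the middle of the batten's front face; x square into the batten away from the robot, y along it, z up. The bench is set at a slight angle.
- small_tealight: Loose bystander: small white tealight in an aluminium cup, 38 mm diameter, 16 mm high, on the table nearer the robot than the candles. Origin at the centre of its underside.
- vinegar_bottle: Loose bystander: clear glass bottle with green cap, 60 mm diameter, 200 mm high, at one side of the work. Origin at the centre of its underside.
- storage_jar: Loose bystander: clear glass jar with brass-coloured lid, 84 mm diameter, 110 mm high, at the other side of the work. Origin at the centre of its underside.
Not all that is in view belongs to the job. What is shaped like the blue_candle but green is not meant. What is shaped like the red_candle but orange or yellow is not meant.

How it is judged (in metres and radians):
At the end, for the whole second after the job is handed in: Each candle stands flat and still on the table, within 4 mm of touching the batten's front face and within 12 mm of the middle of the tab of its own colour; the bottle, the jar and the small tealight are within 15 mm of where they began (y of red_candle in the frame of red_tab between -0.012 and 0.012 m and x of red_candle in the frame of red_tab between -0.032 and -0.02 m and height (world z) of each of red_candle, blue_candle below 0.004 m and angle between each of red_candle, blue_candle's own z axis and vertical below 0.08 rad and linear speed of each of red_candle, blue_candle below 0.02 m/s and y of blue_candle in the frame of blue_tab between -0.012 and 0.012 m and x of blue_candle in the frame of blue_tab between -0.032 and -0.02 m and not (distance of any of small_tealight, vinegar_bottle, storage_jar from where it was at the start of the episode above 0.015 m)).
It fails at once if a candle is lifted more than 8 mm off the table (height (world z) of any of red_candle, blue_candle above 0.008 m).
It fails at once if a candle is tipped by more than about 17 degrees (angle between any of red_candle, blue_candle's own z axis and vertical above 0.3 rad).
It fails at once if a candle is knocked along (faster than 0.5 m/s) instead of being slid gently (linear speed of any of red_candle, blue_candle above 0.5 m/s).
It fails at once if the bottle, the jar or the small tealight is moved more than 15 mm (distance of any of small_tealight, vinegar_bottle, storage_jar from where it was at the start of the episode above 0.015 m).
It also fails if it takes over 61 s, if anything falls off the work surface, if the arm or the gripper's body presses on something with over 40 N, if the wrist force passes 120 N, or if a joint passes its speed limit or range.

ROBOT

A 6-joint arm with a two-finger parallel gripper is mounted at the origin on the work surface. World frame = base frame: x ahead of the robot, y to its left, z up, the work surface at z = 0. Lengths are in m, angles in degrees, forces in N, time in s.
With the tool pointing down it reaches from about 0.4 to 0.825 m from the base axis. Payload 7 kg.
Tool frame: the origin (TCP) lies on the centre line of the jaws, within the pads' length; the fingertips stand 19 mm ahead of it and the grasp point (between the pads) is the TCP; z points along the fingers, y is the line along which they close (so a half turn about z gives the same grasp; the last joint's range is limited). The gripper opens to 88 mm and grips with 3 to 60 N. Pads are 19 mm wide; open, the fingers measure 130 mm over their backs; the gripper's body (78 mm by 193 mm) begins 47 mm behind the grasp point.
Start: joints at [84.861, 20.546, 0.682, 0, -70.136, -16.507], TCP at [0.249, 0.627, 0.218] pointing down, gripper open.
Joint ranges: [-176.03, 176.03], [-82.01, 121.73], [-58.28, 71.71], [-173.87, 95.51], [-174.79, -0.11], [-173.66, 173.66]. Speed limits (degrees/s): [136.94, 136.94, 172.46, 180, 180, 180].

INTERFACE

Orientations are given as [roll, pitch, yaw] about the fixed x, y, z axes, in that order (R = Rz(yaw) Ry(pitch) Rx(roll)).
In Python, from plant import get_state, capture, close_job gives the robot as it stands.
- The arm moves only by the tool apply_moves, never from a script. Its argument "targets" is a list of rows, each a list of 7 numbers: the opening, from 0 (shut) to 1 (fully open), then the shift along the tool's x, y, z normalised to -1 to 1, where 1 is 1000 mm, then the turn, a rotation vector about the tool's x, y, z normalised to -1 to 1, where 1 is 90 degrees. In form: [[claw, tx, ty, tz, ax, ay, az], ...]. A call has 1 to 20 rows; each row shifts and turns the commanded pose from where the row before left it, along the tool's axes as they then stand; what a row does not reach is not made up. A row lasts 1/12 s, in which the tool goes at most 41.7 mm and 7.16 degrees, less where a joint would pass 70% of its speed; a pose out of reach is approached as far as the arm can. A call with a number of a shift or a turn outside -1 to 1 is refused whole. A call with a gripper value outside its range is refused whole. The fingers move at their own pace and stop on an object; "newtons" is the grip in N (left out, the last holds). Time passes only in rows, so rows that do not move let the fingers close. It gives the time, the measured TCP pose, the force, the opening and the grip force at its end, in the units of the state.
- get_state(): the state, without advancing time (a new reading comes with each control period).
- capture(name): name is "scene" or "top" or "wrist"; returns a dict with "frame" (480x640x3 uint8, red, green, blue), "range_z" (480x640 float32, m along the optical axis (not along the pixel's ray), 0 where there is no reading), "camera_matrix" (3x3 intrinsics, pixels), "T" (4x4, takes a point from camera to world coordinates). Camera axes: x right, y down, z forward; pixel columns grow to the right and rows downward; lengths in m; the calibration is good to about 2 mm. A picture is of the moment at which its call begins.
- close_job(): hands the job in; it is judged then, once.
The state is a dict: "time_s": time; "joints": joint angles; "qd": joint speeds; "joint_torque": joint torques, N m; "tcp_pos": TCP position; "eef_rot": TCP orientation; "contact_force": force on the tool from outside, world axes, zero at the start; "moment": the same for the moment, N m; "gripper_width": finger opening in m; "gripper_force": force on a finger pad.
Only numpy, scipy, OpenCV 4.12 (cv2) and the standard library are available. Lean on these libraries where they do the work, as an engineer would, in place of code of your own. Each camera call takes 0.05 s, during which the arm holds its last target. There are 200 camera calls.

## Working session

There is one attempt and no reset: what is moved stays moved. The work goes in short steps, Python scripts to look and compute and a tool call to move; the robot and the scene stay as the last step left them, time stands still between calls to the robot, and variables do not carry over. Pictures are saved under pics/ and viewed, at most 10 in all, crops included, and the job is handed in when it is done.

Besides the shell and the picture viewer there is one more tool, called after "Emit:" as name([rows], argument=value, ...), one row to a line, values as JSON. apply_moves: Moves the arm, as the interface text tells. Scaled input: -1 to 1 covers 1000 mm each way for a shift and 90 degrees each way for a turn. Its arguments: {"type":"object","properties":{"targets":{"type":"array","items":{"type":"array","items":{"type":"number"}}},"newtons":{"type":"number"}},"required":["targets"]}

```bash
mkdir -p pics
cat > h.py <<'E'
import numpy as np, cv2
from plant import get_state, capture, close_job
def world(c):
    z=c["range_z"]; K=c["camera_matrix"]; v,u=np.mgrid[:480,:640]
    P=np.stack([(u-K[0,2])/K[0,0]*z,(v-K[1,2])/K[1,1]*z,z],-1)
    return P@c["T"][:3,:3].T+c["T"][:3,3]
def save(n,img): cv2.imwrite(n,cv2.cvtColor(np.ascontiguousarray(img),cv2.COLOR_RGB2BGR))
E
python3 - <<'E'
from h import *
for n in("scene","top"):
    c=capture(n); save(f"pics/{n}0.png",c["frame"]); np.savez(f"{n}0.npz",**c)
s=get_state(); print(s)
E
```

```text
{'time_s': 0.1, 'joints': array([ 8.48613459e+01,  2.05860775e+01,  6.42357844e-01, -1.60993836e-02,
       -7.01363711e+01, -1.65079183e+01]), 'qd': array([-0.03052846, -0.08503363,  0.09971059,  0.04246466, -0.00458962,
       -0.12289615]), 'joint_torque': array([-1.46026614e-03, -5.84162235e+01,  2.93750203e+01,  7.01547191e+00,
        1.00804723e-02, -4.55676729e-05]), 'tcp_pos': array([0.24885598, 0.62699991, 0.21696102]), 'eef_rot': array([ 1.79918910e+02, -8.24774889e-03, -2.16520474e+01]), 'contact_force': array([ 0.08571327, -0.44177244, -0.01992705]), 'moment': array([-0.0115305 ,  0.06068842, -0.00800706]), 'gripper_force': 0.0, 'gripper_width': 0.08744833993571065}
```

View pics/scene0.png

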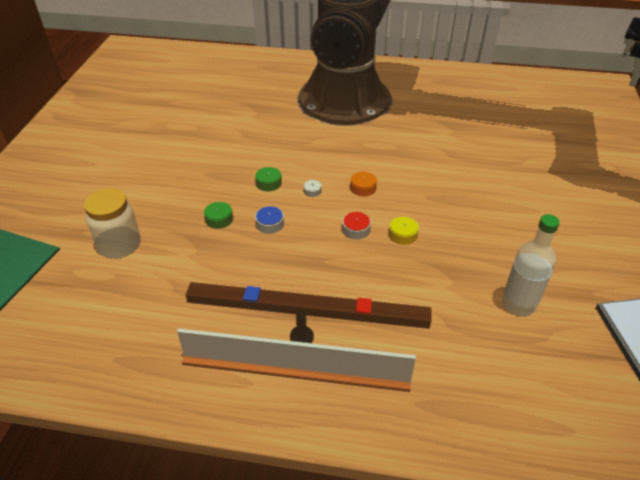

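View pics/top0.png

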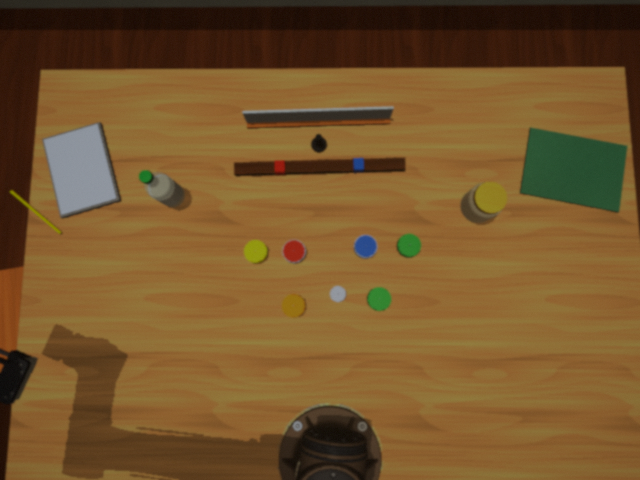

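In the scene view, red is at (357,223) and blue at (269,218), both in aluminium cups. In the top view they are at (294,251) and (366,246), and the tabs are at (280,167) for red and (359,164) for blue. Possible lookalikes in the top view are yellow (256,251), orange (293,306), and green (409,245) and (379,299). I reject these by colour.

Run:
```python
from h import *
for n in("top","scene"):
    c=dict(np.load(f"{n}0.npz")); W=world(c); hsv=cv2.cvtColor(c["frame"],cv2.COLOR_RGB2HSV)
    H,S,V=[hsv[...,i].astype(int) for i in range(3)]
    m={"red":((H<4)|(H>175))&(S>190)&(V>90),"blue":(H>105)&(H<130)&(S>130)&(V>80),"yel":(H>25)&(H<33)&(S>180)&(V>120),"green":(H>45)&(H<75)&(S>130)&(V>70),"white":(S<60)&(V>140)}
    for k,mm in m.items():
        N,L,st,ce=cv2.connectedComponentsWithStats(mm.astype(np.uint8))
        for i in range(1,N):
            if st[i,4]>25:
                p=W[L==i]; p=p[p[:,2]<.3]
                if len(p): print(n,k,ce[i].round(1),st[i,4],np.median(p,0).round(4),((p.min(0)+p.max(0))/2).round(4))
    # batten: height 15..24mm
    b=(W[...,2]>.014)&(W[...,2]<.025)&(W[...,0]>.5)&(V<90)
    N,L,st,ce=cv2.connectedComponentsWithStats(b.astype(np.uint8))
    i=1+np.argmax(st[1:,4]); p=W[L==i][:,:2].astype(np.float32); print("batten",st[i,4],cv2.minAreaRect(p),cv2.boxPoints(cv2.minAreaRect(p)))
c=dict(np.load("top0.npz"));save("pics/crop.png",cv2.resize(c["frame"][140:320,230:430],None,fx=3.3,fy=3.3,interpolation=2))
```

```text
top red [279.3 166.3] 80 [0.6816 0.1234 0.0284] [0.6804 0.1227 0.029 ]
top blue [358.4 164. ] 106 [ 0.6862 -0.0689  0.0286] [ 0.6862 -0.0699  0.0284]
top blue [365.3 245.8] 312 [ 0.4864 -0.0841  0.0247] [ 0.4875 -0.0851  0.0251]
top yel [ 37.3 213.4] 139 [0.5667 0.7194 0.008 ] [0.572  0.7255 0.0068]
top yel [487.  206.2] 78 [ 0.5657 -0.3468  0.1106] [ 0.5673 -0.3537  0.1104]
top yel [254.9 250.8] 411 [0.4739 0.1787 0.0246] [0.4741 0.1808 0.0132]
top green [145.1 176.1] 119 [0.6133 0.387  0.2005] [0.6122 0.3879 0.2   ]
top green [408.5 245. ] 404 [ 0.4884 -0.1875  0.0244] [ 0.4886 -0.1875  0.0238]
top green [378.8 298.5] 410 [ 0.3611 -0.1153  0.0244] [ 0.3611 -0.1153  0.0249]
top white [372.5 107. ] 30 [ 0.8131 -0.1016  0.0739] [ 0.8133 -0.1013  0.0735]
top white [306.5 109. ] 28 [0.8087 0.0555 0.0739] [0.8092 0.0556 0.0727]
top white [274. 110.] 29 [0.8067 0.1318 0.0734] [0.8063 0.133  0.0743]
top white [ 79.2 168.9] 4197 [0.6783 0.6208 0.0156] [0.68   0.6214 0.017 ]
top white [337.  293.3] 191 [ 0.3749 -0.0171  0.0158] [ 0.3738 -0.0171  0.01  ]
batten 1104 ((0.6820982098579407, 0.08
[... 817 characters left out ...]
ne green [ 18.  262.3] 2143 [ 0.6645 -0.5175  0.005 ] [ 0.6847 -0.5352  0.0044]
scene white [461.6   2.6] 512 [-0.8974  0.3343 -0.102 ] [-1.304   0.2877 -0.264 ]
scene white [312.  185.7] 151 [ 0.3766 -0.0195  0.0151] [ 0.3752 -0.0194  0.0163]
scene white [536.9 266.2] 580 [0.6386 0.3855 0.1236] [0.6335 0.385  0.1153]
scene white [626.8 321.9] 1263 [0.6328 0.5571 0.0142] [0.6493 0.5564 0.0138]
scene white [297.2 343.6] 832 [0.8082 0.0353 0.0721] [0.8081 0.0279 0.0722]
batten 2349 ((0.6874958872795105, 0.024965062737464905), (0.0313677079975605, 0.4144722521305084), 1.6544831991195679) [[ 0.6658352   0.23166196]
 [ 0.6778019  -0.1826375 ]
 [ 0.7091566  -0.18173184]
 [ 0.69718987  0.23256762]]
```

View pics/crop.png

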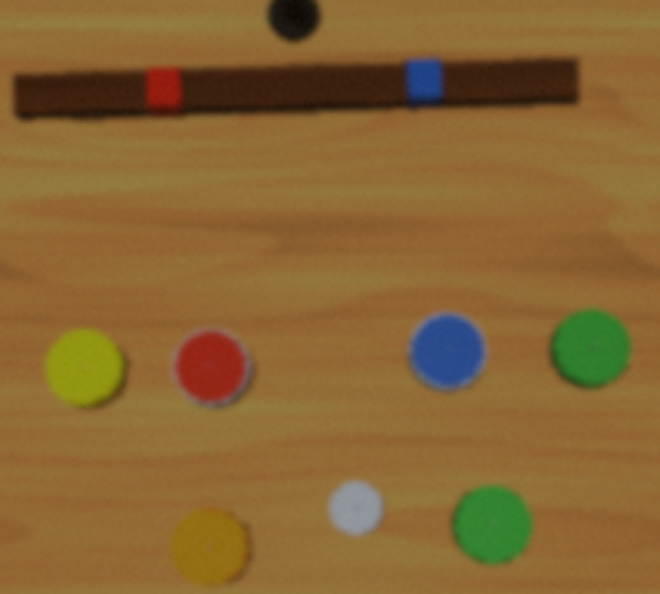

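The crop confirms it. The two candles with bare metal cups and red and blue wax are the right ones, and the yellow, orange and green discs have no silver rim. The plan is to cradle each disc between the two fingertips (about 36 mm gap, tool x along the bench normal) and push.

Emit:
apply_moves([
  [0.41,0.0245,0.029,0,0,0,0],
  [0.41,0.0245,0.029,0,0,0,0],
  [0.41,0.0245,0.029,0,0,0,0],
  [0.41,0.0245,0.029,0,0,0,0],
  [0.41,0.0245,0.029,0,0,0,0],
  [0.41,0.0245,0.029,0,0,0,0],
  [0.41,0.0245,0.029,0,0,0,0],
  [0.41,0.0245,0.029,0,0,0,0],
  [0.41,0.0245,0.029,0,0,0,0],
  [0.41,0.0245,0.029,0,0,0,0],
  [0.41,0.0245,0.029,0,0,0,0],
  [0.41,0.0245,0.029,0,0,0,0],
  [0.41,0.0245,0.029,0,0,0,0],
  [0.41,0.0245,0.029,0,0,0,0],
  [0.41,0.0245,0.029,0,0,0,0],
  [0.41,0,0,0,0,0,-0.065],
  [0.41,0,0,0,0,0,-0.065],
  [0.41,0,0,0,0,0,-0.065],
  [0.41,0,0,0,0,0,-0.064],
  [0.41,0,0,0,0,0,0],
])

```text
time_s: 1.77
tcp_pos: [0.4299, 0.0871, 0.2175]
eef_rot: [180.0, 0.0, 1.9]
contact_force: [-0.5, -0.2, -0.2]
gripper_width: 0.0361
gripper_force: 0.0
```

Run:
```python
from h import *
c=capture("wrist"); s=get_state(); print(s["time_s"],s["tcp_pos"],s["eef_rot"],s["gripper_width"],c["T"][:3,3])
save("pics/w1.png",c["frame"]); W=world(c); hsv=cv2.cvtColor(c["frame"],cv2.COLOR_RGB2HSV)
H,S,V=[hsv[...,i].astype(int) for i in range(3)]
for k,mm in {"red":((H<5)|(H>174))&(S>180)&(V>70),"blue":(H>105)&(H<130)&(S>130)&(V>60)}.items():
    N,L,st,ce=cv2.connectedComponentsWithStats(mm.astype(np.uint8))
    for i in range(1,N):
        if st[i,4]>150:
            p=W[L==i]; lo,hi=np.percentile(p,[1,99],axis=0); print(k,ce[i].round(),st[i,:],np.median(p,0).round(4),((lo+hi)/2).round(4),(hi-lo).round(4))
```

```text
1.8167 [0.42993298 0.08728847 0.21755439] [1.79991324e+02 2.58884109e-02 1.54885734e+00] 0.035792417134158996 [0.50737139 0.08999311 0.38481534]
red [314. 165.] [ 290  140   48   50 1270] [0.475  0.0852 0.0243] [0.4759 0.0859 0.0242] [0.0471 0.0456 0.0036]
blue [480. 158.] [ 455  133   51   51 1951] [ 0.4885 -0.0844  0.0242] [ 0.4877 -0.0842  0.0245] [0.0472 0.0489 0.0039]
```

View pics/w1.png

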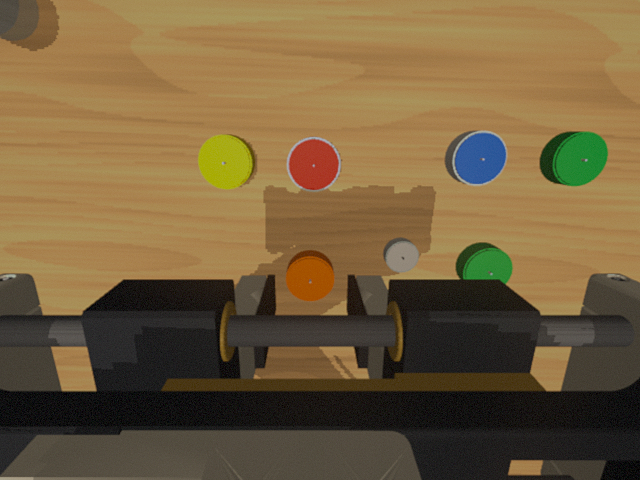

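Red (314,165) and blue (480,158) show their silver rims from close by. I'll descend behind red and begin the push.

Emit:
apply_moves([
  [0.41,0,0.0015,0.04,0,0,0],
  [0.41,0,0,0.04,0,0,0],
  [0.41,0,0,0.04,0,0,0],
  [0.41,0,0,0.04,0,0,0],
  [0.41,0,0,0.02,0,0,0],
  [0.41,0,0,0.0095,0,0,0],
  [0.41,0,0,0.004,0,0,0],
  [0.41,0,0,0,0,0,0],
  [0.41,0.004,0,0,0,0,0],
  [0.41,0.004,0,0,0,0,0],
  [0.41,0.004,0,0,0,0,0],
  [0.41,0.004,0,0,0,0,0],
  [0.41,0.004,0,0,0,0,0],
  [0.41,0.005,0,0,0,0,0],
  [0.41,0.006,-0.001,0,0,0,0],
  [0.41,0.007,-0.001,0,0,0,0],
  [0.41,0.008,-0.002,0,0,0,0],
  [0.41,0.008,-0.002,0,0,0,0],
  [0.41,0.006,-0.001,0,0,0,0],
  [0.41,0.003,-0.001,0,0,0,0],
])

```text
time_s: 3.48
tcp_pos: [0.494, 0.0961, 0.0241]
eef_rot: [180.0, -0.0, 1.7]
contact_force: [0.1, 0.4, 0.8]
gripper_width: 0.0362
gripper_force: 0.0
```

```bash
cat > look.py <<'E'
from h import *
import sys
s=get_state(); print(s["time_s"],s["tcp_pos"].round(4),s["eef_rot"].round(2),s["contact_force"].round(1))
for n in sys.argv[2:]:
  c=capture(n); save(f"pics/{n}_{sys.argv[1]}.png",c["frame"]); W=world(c); hsv=cv2.cvtColor(c["frame"],cv2.COLOR_RGB2HSV)
  H,S,V=[hsv[...,i].astype(int) for i in range(3)]
  for k,mm in {"red":((H<5)|(H>174))&(S>150)&(V>60),"blue":(H>105)&(H<130)&(S>130)&(V>60)}.items():
    N,L,st,ce=cv2.connectedComponentsWithStats(mm.astype(np.uint8))
    for i in range(1,N):
        if st[i,4]>40:
            p=W[L==i]; lo,hi=np.percentile(p,[1,99],axis=0); print(n,k,ce[i].round(),st[i,4],np.median(p,0).round(4),((lo+hi)/2).round(4),(hi-lo).round(4))
E
python3 look.py a wrist top scene
```

```text
3.4833 [0.494  0.0961 0.0241] [ 1.7999e+02 -1.0000e-02  1.6600e+00] [0.1 0.4 0.8]
wrist red [318. 296.] 2355 [0.4879 0.0922 0.0242] [0.5014 0.0942 0.0677] [0.0498 0.033  0.0896]
wrist red [327. 350.] 438 [0.4543 0.0862 0.0242] [0.4628 0.0868 0.0378] [0.0257 0.0294 0.0299]
wrist blue [632. 272.] 186 [ 0.506  -0.0725  0.0242] [ 0.5063 -0.0716  0.024 ] [0.0097 0.0114 0.0028]
top red [279. 167.] 111 [0.6786 0.1216 0.0281] [0.6799 0.1225 0.0258] [0.0268 0.0225 0.0157]
top red [293. 256.] 119 [0.4598 0.0874 0.0248] [0.459  0.0867 0.1281] [0.0208 0.0399 0.2172]
top blue [358. 164.] 113 [ 0.6851 -0.0688  0.029 ] [ 0.6858 -0.0699  0.0271] [0.0268 0.0221 0.0135]
top blue [365. 246.] 311 [ 0.4859 -0.0841  0.0242] [ 0.4862 -0.0841  0.0251] [0.0435 0.0433 0.0117]
scene red [359. 221.] 257 [0.4771 0.0908 0.0233] [0.4768 0.0927 0.0232] [0.0484 0.034  0.0066]
scene red [364. 305.] 181 [0.6847 0.122  0.0269] [0.6845 0.122  0.0268] [0.0281 0.023  0.0073]
scene blue [269. 215.] 316 [ 0.4889 -0.0857  0.023 ] [ 0.4884 -0.0854  0.0231] [0.0466 0.0458 0.0067]
scene blue [251. 293.] 167 [ 0.69   -0.0703  0.0272] [ 0.6897 -0.0701  0.0271] [0.0265 0.0223 0.0059]
```

View pics/wrist_a.png

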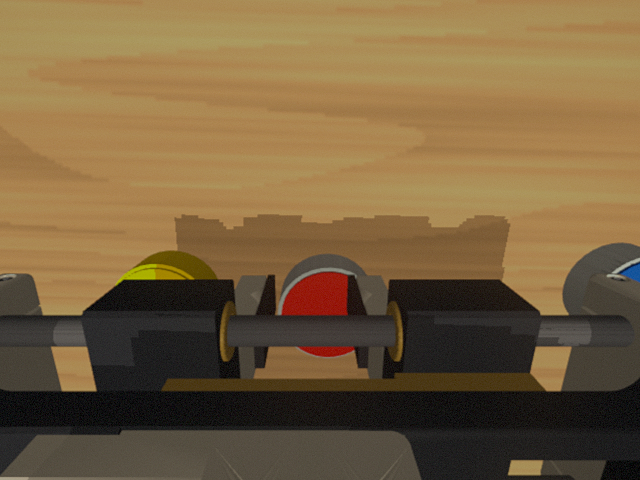

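Run:
```python
from h import *
f=cv2.imread("pics/scene_a.png")[120:330,200:480]; cv2.imwrite("pics/sca.png",cv2.resize(f,None,fx=2.8,fy=2.8,interpolation=2))
```

```text
(no output)
```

View pics/sca.png

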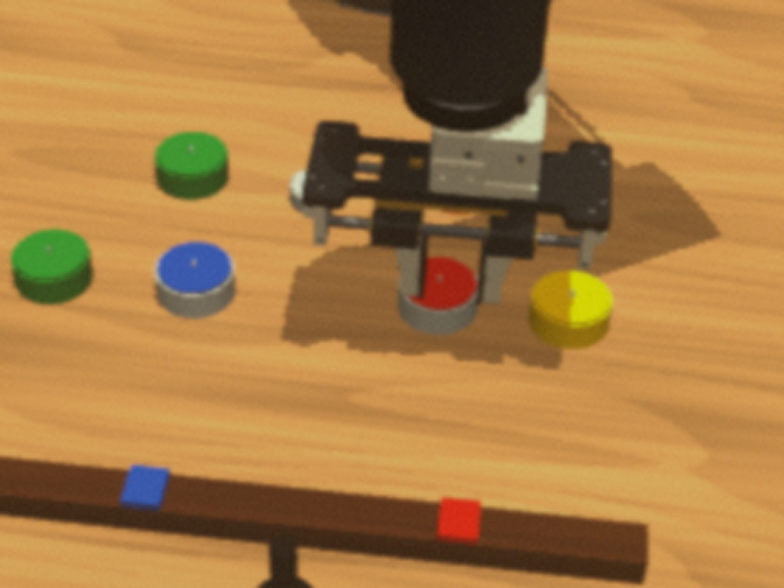

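The fingers seem to overlap the candle in both views, so I'll check the fingertip and cup heights from the depth.

Run:
```python
from h import *
c=capture("scene"); W=world(c); f=c["frame"]
np.set_printoptions(linewidth=200)
for v in range(196,240,3):
    print(v,' '.join(f"{1e3*W[v,u,0]:.0f},{1e3*W[v,u,1]:.0f},{1e3*W[v,u,2]:.0f}" for u in range(336,388,4)))
```

```text
196 522,50,120 520,57,120 521,64,122 520,71,122 377,66,-1 375,74,-1 374,82,-1 374,91,0 369,99,-3 370,107,-1 513,120,123 515,128,125 510,134,122
199 531,51,121 530,58,121 530,65,122 527,72,121 519,79,115 387,75,0 383,83,-1 385,92,1 380,100,-2 379,108,-1 519,121,121 519,128,122 516,135,121
202 531,52,115 532,59,116 534,66,119 530,73,117 524,79,112 525,87,114 523,94,113 524,101,115 523,108,115 521,115,115 530,122,123 527,129,122 525,136,121
205 532,52,109 532,59,109 533,66,111 532,73,112 495,77,79 403,77,-2 402,85,-2 402,94,-0 398,102,-3 522,115,109 533,123,119 532,130,119 529,136,117
208 422,38,1 421,46,1 532,66,103 532,74,104 496,77,73 413,78,-1 413,87,0 411,95,-1 411,103,1 496,114,78 528,123,108 529,130,110 529,137,110
211 428,39,-2 429,47,0 505,64,71 505,71,72 491,77,60 424,80,1 416,87,-5 420,96,-1 418,104,-1 503,115,77 527,123,100 535,131,108 530,137,104
214 436,40,-3 439,49,1 505,64,63 504,71,64 482,77,45 455,82,21 454,90,22 456,98,24 425,104,-3 502,116,69 504,123,72 502,130,71 426,137,3
217 447,42,-1 446,50,-0 504,64,55 501,71,53 466,76,22 468,84,25 464,91,22 463,99,23 460,107,21
[... 300 characters left out ...]
 452,131,1 448,139,-1
226 472,45,-1 471,53,-2 495,64,23 495,71,25 493,79,23 492,87,23 491,94,24 489,102,23 486,109,22 501,118,37 505,125,42 460,132,1 457,139,-1
229 484,47,2 483,55,2 491,64,12 500,72,21 499,80,22 499,87,22 499,95,24 495,103,22 488,110,16 471,117,0 466,124,-3 468,132,0 464,140,-3
232 489,48,-1 490,56,1 492,64,4 501,73,14 502,80,17 501,88,16 501,96,18 498,103,16 488,110,8 478,118,-1 476,125,-2 476,133,-0 476,141,1
235 499,49,0 494,56,-4 495,64,-1 503,73,8 499,80,6 501,88,9 502,96,10 497,103,7 489,111,0 484,118,-4 483,126,-3 484,134,-1 481,142,-2
238 505,50,-2 505,58,-1 504,66,-0 501,73,-2 504,81,2 505,89,4 503,97,4 499,104,1 498,112,1 495,119,-1 493,127,-1 492,135,-1 493,142,1
```

The depth shows the finger bottoms at about z = 0.029, not 0.005. The hand sits about 24 mm higher than the stated tip geometry, so it passed over the candle without touching it. I'll back off, then lower carefully while watching the force.

Emit:
apply_moves([
  [0.41,0,0,-0.01,0,0,0],
  [0.41,-0.016,0.002,0,0,0,0],
  [0.41,-0.016,0.002,0,0,0,0],
  [0.41,-0.016,0.002,0,0,0,0],
  [0.41,-0.016,0.0024,0,0,0,0],
  [0.41,0,0,0,0,0,0],
  [0.41,0,0,0.01,0,0,0],
  [0.41,0,0,0.004,0,0,0],
  [0.41,0,0,0.004,0,0,0],
  [0.41,0,0,0.004,0,0,0],
  [0.41,0,0,0.002,0,0,0],
  [0.41,0,0,0,0,0,0],
])

```text
time_s: 4.68
tcp_pos: [0.429, 0.0853, 0.0097]
eef_rot: [180.0, 0.1, 1.7]
contact_force: [-0.1, 0.3, 0.6]
gripper_width: 0.036
gripper_force: 0.0
```

```bash
cat > tip.py <<'E'
from h import *
import sys
s=get_state(); t=s["tcp_pos"]; print(s["time_s"],t.round(4),s["eef_rot"].round(2),s["contact_force"].round(1))
c=capture("scene"); W=world(c); save("pics/tip_%s.png"%sys.argv[1],c["frame"])
# finger front faces: points within 4 mm of the plane x = tcp+9
for sgn in(1,-1):
    y=t[1]+sgn*(s["gripper_width"]/2+.009)
    m=(abs(W[...,0]-t[0]-.009)<.005)&(abs(W[...,1]-y)<.012)&(W[...,2]>.004)
    print(sgn,m.sum(),np.sort(W[m][:,2])[:12].round(3))
hsv=cv2.cvtColor(c["frame"],cv2.COLOR_RGB2HSV); H,S,V=[hsv[...,i].astype(int) for i in range(3)]
p=W[((H<5)|(H>174))&(S>150)&(V>60)&(W[...,2]<.026)&(W[...,0]<.6)]; print("red",len(p),((p.min(0)+p.max(0))/2).round(4),np.ptp(p,0).round(3))
E
python3 tip.py b
```

```text
4.6833 [0.429  0.0853 0.0097] [1.7996e+02 5.0000e-02 1.6500e+00] [-0.1  0.3  0.6]
1 174 [0.018 0.019 0.02  0.021 0.022 0.023 0.023 0.023 0.024 0.024 0.024 0.024]
-1 160 [0.019 0.02  0.021 0.022 0.022 0.022 0.023 0.023 0.023 0.023 0.024 0.024]
red 340 [0.4769 0.0854 0.0222] [0.049 0.049 0.008]
```

Emit:
apply_moves([
  [0.41,0,0,0.002,0,0,0],
  [0.41,0,0,0.002,0,0,0],
  [0.41,0,0,0.002,0,0,0],
  [0.41,0,0,0,0,0,0],
  [0.41,0.004,0,0,0,0,0],
  [0.41,0.004,0,0,0,0,0],
  [0.41,0.004,0,0,0,0,0],
  [0.41,0.003,0,0,0,0,0],
  [0.41,0.003,0,0,0,0,0],
  [0.41,0.003,0,0,0,0,0],
  [0.41,0.003,0,0,0,0,0],
  [0.41,0.003,0,0,0,0,0],
  [0.41,0.003,0,0,0,0,0],
  [0.41,0,0,0,0,0,0],
])

```text
time_s: 5.9
tcp_pos: [0.4599, 0.0866, 0.0043]
eef_rot: [-180.0, -0.0, 1.7]
contact_force: [0.4, -0.3, -0.0]
gripper_width: 0.0362
gripper_force: 0.0
```

```bash
python3 tip.py c
```

```text
5.9 [0.4599 0.0866 0.0043] [-1.7999e+02 -2.0000e-02  1.6700e+00] [ 0.4 -0.3 -0. ]
1 212 [0.013 0.014 0.014 0.016 0.016 0.016 0.017 0.018 0.019 0.019 0.02  0.02 ]
-1 164 [0.014 0.016 0.017 0.017 0.017 0.017 0.018 0.018 0.019 0.02  0.02  0.02 ]
red 347 [0.4915 0.0866 0.0224] [0.049 0.048 0.007]
```

The candle slides in the cradle (centre about 31 mm ahead of the TCP), so I'll push on.

Emit:
apply_moves([
  [0.41,0.003,0,0,0,0,0],
  [0.41,0.005,-0.001,0,0,0,0],
  [0.41,0.007,-0.0015,0,0,0,0],
  [0.41,0.009,-0.002,0,0,0,0],
  [0.41,0.009,-0.002,0,0,0,0],
  [0.41,0.009,-0.002,0,0,0,0],
  [0.41,0.009,-0.002,0,0,0,0],
  [0.41,0.009,-0.002,0,0,0,0],
  [0.41,0.009,-0.002,0,0,0,0],
  [0.41,0.009,-0.002,0,0,0,0],
  [0.41,0.009,-0.002,0,0,0,0],
  [0.41,0.009,-0.002,0,0,0,0],
  [0.41,0.009,-0.002,0,0,0,0],
  [0.41,0.009,-0.002,0,0,0,0],
  [0.41,0.008,-0.002,0,0,0,0],
  [0.41,0.006,-0.001,0,0,0,0],
  [0.41,0.005,-0.001,0,0,0,0],
  [0.41,0.003,-0.001,0,0,0,0],
  [0.41,0,0,0,0,0,0],
])

```text
time_s: 7.53
tcp_pos: [0.5948, 0.12, 0.0042]
eef_rot: [-180.0, -0.0, 1.7]
contact_force: [-0.6, -0.8, -0.1]
gripper_width: 0.0356
gripper_force: 0.0
```

```bash
python3 tip.py d; python3 look.py d scene
```

```text
7.5333 [0.5948 0.12   0.0042] [-1.80e+02 -1.00e-02  1.66e+00] [-0.6 -0.8 -0.1]
1 231 [0.014 0.015 0.016 0.016 0.017 0.018 0.018 0.019 0.019 0.019 0.019 0.02 ]
-1 249 [0.013 0.016 0.017 0.017 0.017 0.018 0.019 0.019 0.019 0.019 0.019 0.019]
7.5833 [0.5944 0.1199 0.0042] [-180.     -0.      1.66] [1.  0.9 0.7]
scene red [366. 281.] 496 [0.6272 0.1203 0.0231] [0.6273 0.1204 0.0233] [0.047  0.0473 0.0066]
scene red [364. 305.] 217 [0.6844 0.122  0.027 ] [0.6829 0.1217 0.0256] [0.0302 0.024  0.009 ]
scene blue [269. 215.] 312 [ 0.489  -0.0858  0.0231] [ 0.4886 -0.0852  0.0237] [0.0482 0.0454 0.0079]
scene blue [251. 293.] 165 [ 0.69   -0.0702  0.0273] [ 0.6896 -0.0703  0.0275] [0.0276 0.0225 0.0063]Traceback (most recent call last):
  File "tip.py", line 11, in <module>
    p=W[((H<5)|(H>174))&(S>150)&(V>60)&(W[...,2]<.026)&(W[...,0]<.6)]; print("red",len(p),((p.min(0)+p.max(0))/2).round(4),np.ptp(p,0).round(3))
                                                                                            ~~~~~^^^
    return umr_minimum(a, axis, None, out, keepdims, initial, where)
ValueError: zero-size array to reduction operation minimum which has no identity
```

Emit:
apply_moves([
  [0.41,0.003,0,0,0,0,0],
  [0.41,0.003,0,0,0,0,0],
  [0.41,0.003,0,0,0,0,0],
  [0.41,0.002,0,0,0,0,0],
  [0.41,0.001,0,0,0,0,0],
  [0.41,0.001,0,0,0,0,0],
  [0.41,0.001,0,0,0,0,0],
  [0.41,0,0,0,0,0,0],
  [0.41,0,0,0,0,0,0],
])

```text
time_s: 8.38
tcp_pos: [0.6083, 0.1202, 0.0043]
eef_rot: [-180.0, -0.0, 1.7]
contact_force: [0.1, -0.6, 0.4]
gripper_width: 0.0361
gripper_force: 0.1
```

```bash
python3 look.py e scene
```

```text
8.3833 [0.6083 0.1202 0.0043] [-1.80e+02 -1.00e-02  1.66e+00] [ 0.1 -0.6  0.4]
scene red [365. 292.] 728 [0.6496 0.121  0.0239] [0.6567 0.1205 0.0245] [0.0817 0.0456 0.0099]
scene blue [269. 215.] 311 [ 0.489  -0.0857  0.0229] [ 0.4887 -0.0858  0.0234] [0.0471 0.0444 0.0064]
scene blue [251. 293.] 166 [ 0.6902 -0.0704  0.0274] [ 0.6899 -0.0699  0.0274] [0.0293 0.0229 0.0062]
```

Not in contact yet, so I'll inch forward 1 mm at a time.

Emit:
apply_moves([
  [0.41,0.001,0,0,0,0,0],
  [0.41,0,0,0,0,0,0],
  [0.41,0.001,0,0,0,0,0],
  [0.41,0,0,0,0,0,0],
])

```text
time_s: 8.77
tcp_pos: [0.6092, 0.12, 0.004]
eef_rot: [180.0, 0.1, 1.7]
contact_force: [-5.7, 0.5, 2.7]
gripper_width: 0.036
gripper_force: 2.3
```

Emit:
apply_moves([
  [0.41,0.001,0,0,0,0,0],
  [0.41,0,0,0,0,0,0],
])

```text
time_s: 8.93
tcp_pos: [0.6094, 0.1199, 0.0039]
eef_rot: [180.0, 0.2, 1.6]
contact_force: [-8.1, 0.5, 5.2]
gripper_width: 0.0359
gripper_force: 3.7
```

Contact is clear at 8 N, right where predicted. I'll retreat, lift and move behind blue.

Emit:
apply_moves([
  [0.41,-0.003,0,0,0,0,0],
  [0.41,-0.007,0,0,0,0,0],
  [0.41,-0.02,0,0,0,0,0],
  [0.41,0,0,-0.035,0,0,0],
  [0.41,0,0,-0.035,0,0,0],
  [0.41,-0.0208,0.0287,0,0,0,0],
  [0.41,-0.0208,0.0287,0,0,0,0],
  [0.41,-0.0208,0.0287,0,0,0,0],
  [0.41,-0.0208,0.0287,0,0,0,0],
  [0.41,-0.0208,0.0287,0,0,0,0],
  [0.41,-0.0208,0.0287,0,0,0,0],
  [0.41,-0.0208,0.0287,0,0,0,0],
  [0.41,0,0,0,0,0,0],
  [0.41,0,0,0,0,0,0],
])

```text
time_s: 10.1
tcp_pos: [0.4409, -0.0867, 0.0747]
eef_rot: [-180.0, -0.1, 1.5]
contact_force: [0.6, 0.1, 0.3]
gripper_width: 0.0358
gripper_force: 0.0
```

```bash
python3 look.py f scene
```

```text
10.1 [ 0.4409 -0.0867  0.0747] [-1.7999e+02 -1.0000e-01  1.5300e+00] [0.6 0.1 0.3]
scene red [365. 292.] 692 [0.6493 0.1213 0.0239] [0.6576 0.1211 0.0253] [0.0804 0.0461 0.0105]
scene blue [269. 215.] 322 [ 0.4887 -0.0856  0.0231] [ 0.8014 -0.002   0.3284] [0.668  0.2134 0.6176]
scene blue [251. 293.] 166 [ 0.69   -0.0702  0.0271] [ 0.7944 -0.0334  0.1618] [0.2368 0.0959 0.2749]
```

Emit:
apply_moves([
  [0.41,0,0,0.03,0,0,0],
  [0.41,0,0,0.025,0,0,0],
  [0.41,0,0,0.01,0,0,0],
  [0.41,0,0,0.005,0,0,0],
  [0.41,0,0,0,0,0,0],
  [0.41,0.004,0,0,0,0,0],
  [0.41,0.004,0,0,0,0,0],
  [0.41,0.003,0,0,0,0,0],
  [0.41,0.003,0,0,0,0,0],
  [0.41,0.003,0,0,0,0,0],
  [0.41,0.003,0,0,0,0,0],
  [0.41,0.003,0,0,0,0,0],
  [0.41,0.003,0,0,0,0,0],
  [0.41,0,0,0,0,0,0],
])

```text
time_s: 11.32
tcp_pos: [0.4682, -0.0848, 0.0043]
eef_rot: [180.0, -0.0, 1.7]
contact_force: [0.3, -0.2, 1.0]
gripper_width: 0.0355
gripper_force: 0.1
```

```bash
python3 look.py g scene
```

```text
11.3167 [ 0.4682 -0.0848  0.0043] [ 1.80e+02 -2.00e-02  1.67e+00] [ 0.3 -0.2  1. ]
scene red [365. 292.] 688 [0.6488 0.1213 0.0239] [0.6577 0.1208 0.025 ] [0.0789 0.0456 0.0098]
scene blue [268. 220.] 318 [ 0.5009 -0.0843  0.0229] [ 0.4999 -0.0847  0.023 ] [0.0451 0.0445 0.0066]
scene blue [251. 293.] 166 [ 0.6903 -0.0702  0.0272] [ 0.6901 -0.0703  0.0275] [0.0284 0.0226 0.0059]
```

Emit:
apply_moves([
  [0.41,0.003,0,0,0,0,0],
  [0.41,0.005,-0.0005,0,0,0,0],
  [0.41,0.007,-0.0005,0,0,0,0],
  [0.41,0.009,-0.0006,0,0,0,0],
  [0.41,0.009,-0.0006,0,0,0,0],
  [0.41,0.009,-0.0006,0,0,0,0],
  [0.41,0.009,-0.0006,0,0,0,0],
  [0.41,0.009,-0.0006,0,0,0,0],
  [0.41,0.009,-0.0006,0,0,0,0],
  [0.41,0.009,-0.0006,0,0,0,0],
  [0.41,0.009,-0.0006,0,0,0,0],
  [0.41,0.009,-0.0006,0,0,0,0],
  [0.41,0.009,-0.0006,0,0,0,0],
  [0.41,0.009,-0.0006,0,0,0,0],
  [0.41,0.008,-0.0006,0,0,0,0],
  [0.41,0.006,-0.0005,0,0,0,0],
  [0.41,0.004,-0.0005,0,0,0,0],
  [0.41,0.002,0,0,0,0,0],
  [0.41,0,0,0,0,0,0],
])

```text
time_s: 12.95
tcp_pos: [0.6015, -0.0717, 0.0042]
eef_rot: [180.0, -0.0, 1.7]
contact_force: [-0.2, 0.3, 0.0]
gripper_width: 0.0356
gripper_force: 0.0
```

```bash
python3 look.py i scene
```

```text
12.95 [ 0.6015 -0.0717  0.0042] [180.    -0.     1.67] [-0.2  0.3  0. ]
scene red [365. 292.] 699 [0.6492 0.1211 0.0238] [0.6573 0.1207 0.0245] [0.0796 0.0451 0.0096]
scene blue [259. 271.] 432 [ 0.6347 -0.0704  0.0232] [ 0.6341 -0.0706  0.0235] [0.0463 0.0455 0.0063]
scene blue [251. 293.] 189 [ 0.6904 -0.0697  0.0274] [0.9876 0.0335 0.4116] [0.6267 0.2311 0.7755]
```

Twelve mm remain, and the lateral position is right.

Emit:
apply_moves([
  [0.41,0.003,0,0,0,0,0],
  [0.41,0.003,0,0,0,0,0],
  [0.41,0.002,0,0,0,0,0],
  [0.41,0.001,0,0,0,0,0],
  [0.41,0.001,0,0,0,0,0],
  [0.41,0.001,0,0,0,0,0],
  [0.41,0,0,0,0,0,0],
  [0.41,0.001,0,0,0,0,0],
  [0.41,0,0,0,0,0,0],
])

```text
time_s: 13.75
tcp_pos: [0.6133, -0.0714, 0.0043]
eef_rot: [180.0, -0.0, 1.7]
contact_force: [-0.0, 0.5, -0.1]
gripper_width: 0.0356
gripper_force: 0.2
```

Emit:
apply_moves([
  [0.41,0.001,0,0,0,0,0],
  [0.41,0,0,0,0,0,0],
])

```text
time_s: 13.92
tcp_pos: [0.6141, -0.0714, 0.0042]
eef_rot: [180.0, 0.0, 1.7]
contact_force: [-1.1, 0.9, 0.9]
gripper_width: 0.0359
gripper_force: 0.3
```

Emit:
apply_moves([
  [0.41,0.001,0,0,0,0,0],
  [0.41,0,0,0,0,0,0],
])

```text
time_s: 14.08
tcp_pos: [0.6145, -0.0714, 0.0041]
eef_rot: [180.0, 0.1, 1.7]
contact_force: [-3.3, 0.2, 1.8]
gripper_width: 0.036
gripper_force: 1.3
```

Emit:
apply_moves([
  [0.41,0.001,0,0,0,0,0],
  [0.41,0,0,0,0,0,0],
])

```text
time_s: 14.25
tcp_pos: [0.6147, -0.0715, 0.0039]
eef_rot: [180.0, 0.2, 1.6]
contact_force: [-5.7, 0.1, 4.0]
gripper_width: 0.0358
gripper_force: 2.6
```

Blue is in contact. I'll retreat and take a final look.

Emit:
apply_moves([
  [0.41,-0.003,0,0,0,0,0],
  [0.41,-0.007,0,0,0,0,0],
  [0.41,-0.02,0,0,0,0,0],
  [0.41,-0.02,0,0,0,0,0],
  [0.41,-0.02,0,-0.02,0,0,0],
  [0.41,0,0,-0.035,0,0,0],
  [0.41,-0.01,0,-0.035,0,0,0],
  [0.41,0,0,-0.035,0,0,0],
  [0.41,0,0,0,0,0,0],
  [0.41,0,0,0,0,0,0],
])

```text
time_s: 15.08
tcp_pos: [0.538, -0.0732, 0.1321]
eef_rot: [-179.9, -0.4, 1.7]
contact_force: [0.0, 0.7, -0.5]
gripper_width: 0.0358
gripper_force: 0.0
```

```bash
python3 look.py z scene wrist top
python3 - <<'E'
from h import *
f=cv2.imread("pics/scene_z.png")[240:345,170:450]; cv2.imwrite("pics/fin.png",cv2.resize(f,None,fx=2.8,fy=2.8,interpolation=2))
E
```

```text
15.0833 [ 0.538  -0.0732  0.1321] [-179.94   -0.39    1.68] [ 0.   0.7 -0.5]
scene red [365. 292.] 691 [0.649  0.1212 0.024 ] [0.6574 0.1207 0.0249] [0.08   0.0452 0.0101]
scene blue [256. 281.] 642 [ 0.6546 -0.0705  0.0239] [ 0.6626 -0.071   0.025 ] [0.0808 0.0457 0.0099]
wrist red [38. 24.] 1890 [0.6816 0.1209 0.0283] [0.6817 0.1226 0.0211] [0.0289 0.0248 0.0187]
wrist red [53. 88.] 3959 [0.6405 0.121  0.0244] [0.6395 0.1209 0.0244] [0.0482 0.049  0.0035]
wrist blue [312.  22.] 1569 [ 0.688  -0.0696  0.0284] [ 0.6878 -0.0696  0.0283] [0.0272 0.0232 0.004 ]
wrist blue [313.  48.] 52 [ 0.6732 -0.0708  0.0222] [ 0.6731 -0.07    0.0208] [0.0015 0.0238 0.0063]
wrist blue [311.  89.] 3993 [ 0.6459 -0.0702  0.0244] [ 0.6451 -0.07    0.0244] [0.0482 0.0476 0.0035]
```

View pics/fin.png

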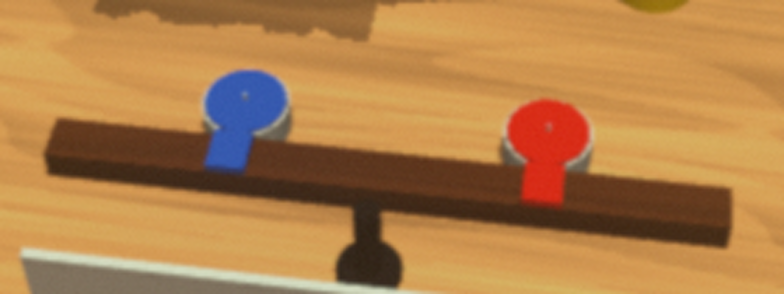

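View pics/wrist_z.png

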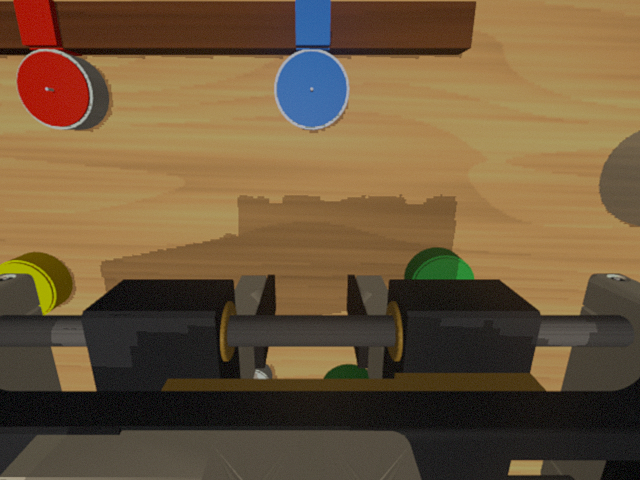

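Both candles touch the batten and are centred on their tabs: red at (53,88) and blue at (311,89) in the wrist view, each within about 1 mm sideways. Handing in.

```bash
python3 -c "
from plant import close_job; print(close_job())"
```

```text
the job is handed in; nothing more can be done
None
```

The job is handed in: both candles were slid flat to the batten and touch it, each centred on its own tab to about 1 mm; the bottle, jar and small tealight were not touched, and no verdict came back.

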